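Unstack the goldsmith's bench

ROBOT

A 6-joint arm with a two-finger parallel gripper is mounted at the origin on the work surface. World frame = base frame: x ahead of the robot, y to its left, z up, the work surface at z = 0. Lengths are in m, angles in rad, forces in N, time in s.
With the tool pointing down it reaches from about 0.325 to 0.85 m from the base axis. Payload 4.4 kg.
Tool frame: the origin (TCP) lies midway between the tips of the shut fingers; the grasp point (between the pads) lies 19 mm behind it; z points along the fingers, y is the line along which they close (so a half turn about z gives the same grasp; the last joint's range is limited). The gripper opens to 94 mm and grips with 3 to 60 N. Pads are 16 mm wide; open, the fingers measure 119 mm over their backs; the gripper's body (75 mm by 177 mm) begins 78 mm behind the grasp point.
Start: joints at [-1.379, 0.207, 1.542, -0, 1.393, -0.15], TCP at [0.193, -0.542, 0.205] pointing down, gripper open.
Joint ranges: [-2.73, 2.73], [-0.86, 2.22], [0.23, 2.46], [-1.11, 4.25], [0.08, 2.63], [-2.82, 2.82]. Speed limits (rad/s): [2.79, 2.79, 3.14, 3.14, 3.14, 3.14].

INTERFACE

Orientations are given as a unit quaternion [w, x, y, z].
In Python, from cell import env gives the robot as it stands. The module is installed in compiled form; this text tells all that it offers.
- The arm moves only by the tool apply_moves, never from a script. Its argument "steps" is a list of rows, each a list of 7 numbers: the shift along the tool's x, y, z in units of 30 mm (1.0 is 30 mm), then the turn, a rotation vector about the tool's x, y, z in units of 8 degrees (1.0 is 8 degrees), then the finger opening in mm, from 0 to 94. A call has 1 to 8 rows; each row shifts and turns the commanded pose from where the row before left it, along the tool's axes as they then stand; what a row does not reach is not made up. A row lasts 1/8 s, in which the tool goes at most 62.5 mm and 10.7 degrees, less where a joint would pass 70% of its speed; a pose out of reach is approached as far as the arm can. A call is refused whole if a number of a shift passes 1 or a number of a turn 1, either way. A call with a gripper value outside its range is refused whole. The fingers move at their own pace and stop on an object; "newtons" is the grip in N (left out, the last holds). Time passes only in rows, so rows that do not move let the fingers close. It gives the time, the measured TCP pose, the force, the opening and the grip force at its end, in the units of the state.
- env.state(): the state, without advancing time (a new reading comes with each control period).
- env.grab_frame(name): name is "scene" or "top" or "wrist"; returns the picture (400x640x3 uint8, blue, green, red); there is no depth.
- env.camera_model(name): a dict with "fx", "fy", "cx", "cy" (pixels), "k1" (the pictures are not rectified: a ray, as slopes to the right and down, at radius r is drawn at 1 + k1 r^2 times it, then the intrinsics apply), "world_from_camera" (4x4, takes a point from camera to world coordinates). Camera axes: x right, y down, z forward; pixel columns grow to the right and rows downward; lengths in m; the calibration is good to about 2 mm. A picture is of the moment at which its call begins: read the wrist's pose just before it. camera_model takes no time and is no camera call; for the wrist camera it gives the pose at the moment of the call.
- env.hand_in(): hands the job in; it is judged then, once.
The state is a dict: "t": time; "qpos": joint angles; "qvel": joint speeds; "effort": joint torques, N m; "tcp_pos": TCP position; "tcp_rot": TCP orientation; "force": force on the tool from outside, world axes, zero at the start; "ft_torque": the same for the moment, N m; "width": finger opening in m; "grip_force": force on a finger pad.
Only numpy, scipy, OpenCV 4.12 (cv2) and the standard library are available. Lean on these libraries where they do the work, as an engineer would, in place of code of your own. Each camera call takes 0.05 s, during which the arm holds its last target. There are 200 camera calls.

TASK

Clear the terracotta-coloured soldering board by taking the stack on it apart: set the brass weight upright in the middle of the scale's round pan, lowering it gently because the scale is delicate, put the small tin flat in the small round wooden holder and the large tin flat in the large one, and set the steel block in the middle of the black rubber pad, lying flat with its sides square to the pad's. Keep both tins upright all the while, for they are full of loose stones, and leave the drinking glass and the pliers where they are.

Things in the scene. Friction and masses are not known exactly. Their poses are not given: they have to be found in the camera images.
- weight: Brass balance weight, the top of the stack: a solid cylinder 22 mm across and 21 mm high, with a narrow neck and a knob 16 mm across above it, 31 mm high in all, about 100 g. Origin at the centre of its underside, z up. It stands on the small tin.
- small_tin: Small round closed aluminium tin with a flat grey lid, 34 mm across, 22 mm high, about 35 g; second from the top. Origin at the centre of its underside, z up. Rigid; the lid does not come off.
- large_tin: Large round closed aluminium tin with a flat grey lid, 52 mm across, 24 mm high, about 80 g; third from the top, stands on the steel block. Origin at the centre of its underside, z up. Rigid; the lid does not come off.
- bench_block: Square dark steel bench block 64 x 64 mm, 20 mm thick, about 0.62 kg, the bottom of the stack; it lies flat on a fixed terracotta-coloured soldering board 115 mm square and 20 mm thick. Origin at the centre of its underside, x and y along its sides, z up.
- scale: Fixed pocket scale: grey flat case 124 mm (its x) by 78 mm (its y), 18 mm high, with a flat round steel pan 68 mm across near one end, its top 22 mm above the bench. Origin on the bench directly under the pan's centre; the case reaches from -42 to +82 mm along its x, with a small display at the +x end. Nothing on it moves.
- small_holder: Fixed turned-wood holder, a shallow round dish 60 mm across outside and 50 mm inside; its floor is 4 mm and its rim 9 mm above the bench. Origin on the bench under its centre.
- large_holder: Fixed turned-wood holder, a shallow round dish 80 mm across outside and 70 mm inside; its floor is 4 mm and its rim 9 mm above the bench. Origin on the bench under its centre.
- pad: Fixed flat black rubber pad, 92 x 92 mm, 6 mm thick, no rim. Origin on the bench under its centre, x and y along its sides.
- glass: Bystander: empty drinking glass, 64 mm across the mouth, 85 mm high, standing upright. Origin at the centre of its underside.
- pliers: Bystander: pliers with red handles lying flat, about 150 mm long, 50 mm wide, 12 mm high; jaws towards +x of its frame. Origin near the middle of its underside.

How it is judged:
By the outcome, as a careful person would: the job done as asked, in the order asked, and still so for the second after the job is handed in, with the robot touching nothing.
It also fails if it takes over 120 s, if anything falls off the work surface, if the arm or the gripper's body presses on something with over 40 N, if the wrist force passes 120 N, or if a joint passes its speed limit or range.

## Working session

There is one attempt and no reset: what is moved stays moved. The work goes in short steps, Python scripts to look and compute and a tool call to move; the robot and the scene stay as the last step left them, time stands still between calls to the robot, and variables do not carry over. Pictures are saved under pics/ and viewed, at most 14 in all, crops included, and the job is handed in when it is done.

Besides the shell and the picture viewer there is one more tool, called as name([rows], argument=value, ...), one row to a line, values as JSON. apply_moves: Moves the arm, as the interface text tells. Its arguments: {"type":"object","properties":{"steps":{"type":"array"},"newtons":{"type":"number"}},"required":["steps"]}

```bash
mkdir -p pics
python3 - <<'E'
from cell import env
import cv2,numpy as np
s=env.state();print({k:np.round(v,3) for k,v in s.items()})
for n in("scene","top","wrist"):
    m=env.camera_model(n);print(n,{k:np.round(v,4) for k,v in m.items()})
    cv2.imwrite(f"pics/{n}0.png",env.grab_frame(n))
E
```

```text
{'t': np.float64(0.0), 'qpos': array([-1.379,  0.207,  1.543, -0.   ,  1.394, -0.151]), 'qvel': array([ 0.001, -0.001,  0.002, -0.001, -0.   , -0.002]), 'effort': array([ 1.0000e-03, -3.7088e+01, -2.8142e+01,  7.0000e-02,  3.6000e-02,
       -0.0000e+00]), 'tcp_pos': array([ 0.193, -0.541,  0.204]), 'tcp_rot': array([-0.001,  0.985,  0.171, -0.   ]), 'force': array([ 0.531, -0.702,  0.557]), 'ft_torque': array([ 0.032, -0.025, -0.057]), 'grip_force': np.float64(0.0), 'width': np.float64(0.094)}
scene {'fx': np.float64(448.0152), 'fy': np.float64(448.0152), 'cx': np.float64(313.2857), 'cy': np.float64(202.8649), 'k1': np.float64(-0.0314), 'world_from_camera': array([[ 0.8229,  0.4246, -0.3776,  0.9203],
       [ 0.5681, -0.6038,  0.5592, -0.5506],
       [ 0.0094, -0.6747, -0.7381,  0.8283],
       [ 0.    ,  0.    ,  0.    ,  1.    ]])}
top {'fx': np.float64(457.0399), 'fy': np.float64(457.0399), 'cx': np.float64(324.1532), 'cy': np.float64(197.1547), 'k1': np.float64(-0.07), 'world_from_camera': array([[-0.0179, -0.9973,  0.0719,  0.4423],
       [-0.9998,  0.0177, -0.0027,  0.0102],
       [ 0.0014, -0.0719, -0.9974,  1.2918],
       [ 0.    ,  0.    ,  0.    ,  1.    ]])}
wrist {'fx': np.float64(345.6788), 'fy': np.float64(345.6788), 'cx': np.float64(322.0706), 'cy': np.float64(198.9179), 'k1': np.float64(-0.0194), 'world_from_camera': array([[ 0.3356, -0.9163, -0.2186,  0.2558],
       [-0.942 , -0.3271, -0.0752, -0.5178],
       [-0.0026,  0.2311, -0.9729,  0.3828],
       [ 0.    ,  0.    ,  0.    ,  1.    ]])}
```

View pics/scene0.png

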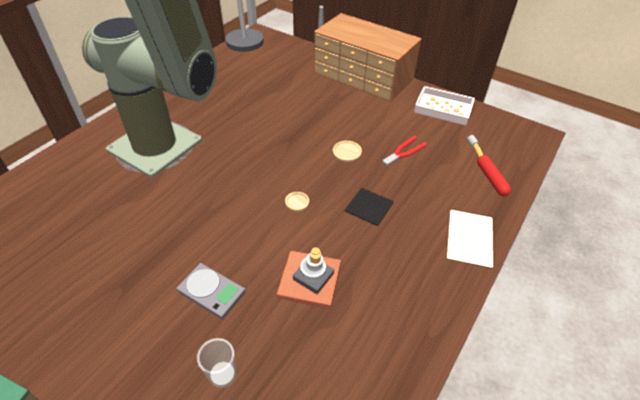

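View pics/top0.png

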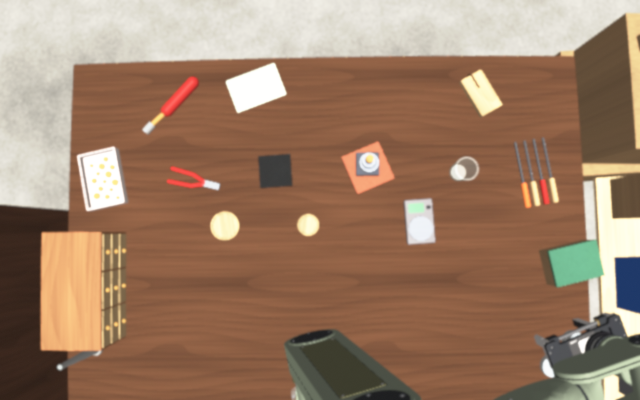

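The scene view shows the stack on the board at about (310,277), the scale at (210,290), the small holder at (297,201), the large holder at (347,151), the pad at (369,206), the glass at (218,362) and the pliers at (405,150). The top view shows the stack at (368,162), the pad at (275,170), the holders at (308,225) and (225,226), and the pan at (420,229).

```bash
cat > h.py <<'E'
import numpy as np,cv2
from scipy.spatial.transform import Rotation as R
from cell import env
def ray(m,px):
    K=np.array([[m["fx"],0,m["cx"]],[0,m["fy"],m["cy"]],[0,0,1]])
    p=cv2.undistortPoints(np.array([[px]],float),K,np.array([m["k1"],0,0,0,0]))[0,0]
    T=np.array(m["world_from_camera"]);return T[:3,3],T[:3,:3]@np.array([p[0],p[1],1])
def w(m,px,z):
    o,d=ray(m,px);return (o+d*(z-o[2])/d[2])
def pix(m,P):
    T=np.linalg.inv(np.array(m["world_from_camera"]));c=T[:3,:3]@np.array(P)+T[:3,3]
    x,y=c[:2]/c[2];f=1+m["k1"]*(x*x+y*y);return np.array([m["fx"]*x*f+m["cx"],m["fy"]*y*f+m["cy"]])
def rot(s=None):
    q=(s or env.state())["tcp_rot"];return R.from_quat([q[1],q[2],q[3],q[0]])
def go(xyz,yaw=None):
    """total tool-frame shift (units of 30mm, before turn) and turn (units of 8deg). yaw = world angle of tool y (closing line), mod pi"""
    s=env.state();r=rot(s)
    d=r.inv().apply(np.array(xyz)-s["tcp_pos"])/0.03
    y=r.apply([0,1,0]);cur=np.arctan2(y[1],y[0])
    out=f"shift {np.round(d,3)}"
    tz=None
    if yaw is not None:
        a=(yaw-cur+np.pi/2)%np.pi-np.pi/2  # world turn about +z
        g=R.from_rotvec([0,0,a])
        # goal: tool z exactly down, y at cur+a
        c=cur+a;Y=np.array([np.cos(c),np.sin(c),0]);Z=np.array([0,0,-1]);X=np.cross(Y,Z)
        G=R.from_matrix(np.c_[X,Y,Z]);t=(r.inv()*G).as_rotvec()
        out+=f" turn {np.round(np.degrees(t)/8,3)} (alt {np.round(np.degrees(a)/8,2)})"
    print(out,"| q6",round(float(s['qpos'][5]),2),"t",round(float(s['t']),2))
E
python3 - <<'E'
from h import *
m=env.camera_model("top");n=env.camera_model("scene")
for k,p,q,z in [("board",(368,167),(310,278),.02),("wt",(369,158),(316,252),.117),("pad",(275,170),(369,206),.006),("small",(308,225),(297,201),.009),("large",(225,226),(347,151),.009),("pan",(420,229),(203,282),.022),("glassb",(459,173),(222,373),0),("glasst",(466,168),(216,355),.085)]:
    print(k,w(m,p,z).round(3),w(n,q,z).round(3))
print(rot().as_matrix().round(3))
go([.45,-.1,.3],0)
E
```

```text
board [ 0.617 -0.118  0.02 ] [ 0.624 -0.12   0.02 ]
wt [ 0.627 -0.111  0.117] [ 0.635 -0.116  0.117]
pad [0.615 0.145 0.006] [0.618 0.143 0.006]
small [0.457 0.053 0.009] [0.464 0.052 0.009]
large [0.458 0.287 0.009] [0.467 0.284 0.009]
pan [ 0.44  -0.258  0.022] [ 0.446 -0.258  0.022]
glassb [ 0.598 -0.381  0.   ] [ 0.601 -0.375  0.   ]
glasst [ 0.601 -0.375  0.085] [ 0.604 -0.375  0.085]
[[ 0.942  0.336 -0.   ]
 [ 0.336 -0.942  0.002]
 [ 0.    -0.002 -1.   ]]
shift [ 13.005 -10.97   -3.159] turn [-0.01  -0.009 -8.795] (alt 8.8) | q6 -0.15 t 0.15
```

apply_moves([
  [0.5,-0.3,-0.4,0,0,0,94],
  [1,-0.6,-0.4,0,0,0,94],
  [1,-0.6,-0.4,0,0,0,94],
  [1,-0.6,-0.4,0,0,0,94],
  [1,-0.6,-0.4,0,0,0,94],
  [1,-0.6,-0.4,0,0,0,94],
  [1,-0.6,-0.4,0,0,0,94],
  [1,-0.6,-0.2,0,0,0,94],
])

```text
t: 1.15
tcp_pos: [0.361, -0.3371, 0.2973]
tcp_rot: [0.001, 0.985, 0.171, 0.001]
force: [0.2, 0.2, 0.8]
width: 0.0942
grip_force: 0.0
```

apply_moves([
  [1,-0.65,0,0,0,0,94],
  [1,-0.65,0,0,0,0,94],
  [1,-0.65,0,0,0,0,94],
  [1,-0.65,0,0,0,0,94],
  [1,-0.65,0,0,0,0,94],
  [1,-0.65,0,0,0,0,94],
  [1,-0.65,0,0,0,0,94],
  [0.5,-0.3,0,0,0,0,94],
])

```text
t: 2.15
tcp_pos: [0.5234, -0.1239, 0.2962]
tcp_rot: [0.0, 0.985, 0.172, 0.0]
force: [0.4, -0.2, 0.1]
width: 0.0944
grip_force: 0.0
```

Run:
```python
from h import *
s=env.state();print(s['tcp_pos'].round(4),s['qvel'].round(3),s['qpos'].round(2),s['t'])
import pickle
m=env.camera_model("wrist");f=env.grab_frame("wrist");cv2.imwrite("pics/w1.png",f);pickle.dump(m,open("w1.pkl","wb"))
```

```text
[ 0.5234 -0.1239  0.2962] [ 0.226  0.131 -0.134 -0.015  0.006  0.247] [-0.39  0.07  1.51  0.    1.56  0.83] 2.15
```

View pics/w1.png

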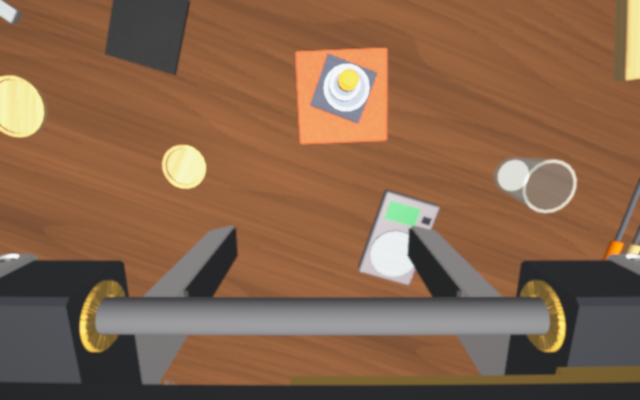

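The wrist view shows the board at (342,96), the weight at (348,79), the pad at (148,33), cut by the top edge, the small holder at (184,167), the large holder at (18,106), the pan at (391,254) and the glass at (540,183). Next I'll segment these for precise numbers.

Run:
```python
from h import *
import pickle
m=pickle.load(open("w1.pkl","rb"));f=cv2.imread("pics/w1.png");hsv=cv2.cvtColor(f,cv2.COLOR_BGR2HSV)
H,S,V=[hsv[...,i].astype(int) for i in range(3)]
for n,p in (("board",(320,55)),("wood",(250,50)),("small",(184,167)),("pad",(150,35)),("block",(325,85)),("pan",(391,250)),("wt",(348,82)),("case",(412,270)),("tinlid",(334,95))):
    print(n,hsv[p[1],p[0]])
a=cv2.resize(f[40:150,285:400],None,fx=5,fy=5,interpolation=cv2.INTER_CUBIC)
cv2.imwrite("pics/c1.png",a)
b=cv2.resize(f[185:290,350:445],None,fx=5,fy=5,interpolation=cv2.INTER_CUBIC);cv2.imwrite("pics/c2.png",b)
```

```text
board [ 12 151 243]
wood [ 12 146 138]
small [ 29  51 247]
pad [ 0  0 66]
block [102   5 246]
pan [ 95   6 239]
wt [ 27 145 247]
case [169  10 198]
tinlid [108  11 236]
```

View pics/c1.png

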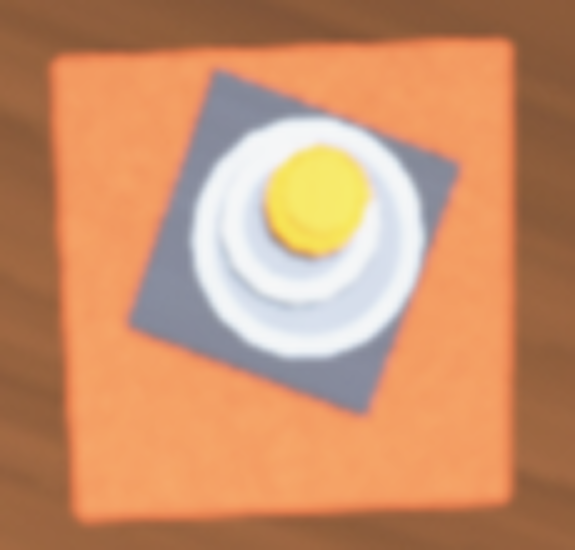

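The crop shows the block's top corners at (216,70), (460,165), (366,413) and (130,323), the large lid centred at (307,237), the small lid at (301,224) and the brass at about (318,195).

Run:
```python
from h import *
import pickle
m=pickle.load(open("w1.pkl","rb"));f=cv2.imread("pics/w1.png");hsv=cv2.cvtColor(f,cv2.COLOR_BGR2HSV)
c=lambda u,v:((u+.5)/5-.5+285,(v+.5)/5-.5+40)
B=np.array([w(m,c(*p),.04)for p in((216,70),(460,165),(366,413),(130,323))])
e=np.roll(B,-1,0)-B
print("block",B.mean(0).round(4),np.linalg.norm(e,axis=1).round(4),(np.degrees(np.arctan2(e[:,1],e[:,0]))%90).round(1))
D=np.array([w(m,c(*p),.02)for p in((52,60),(513,40),(511,502),(76,520))])
e=np.roll(D,-1,0)-D
print("board",D.mean(0).round(4),np.linalg.norm(e,axis=1).round(4),(np.degrees(np.arctan2(e[:,1],e[:,0]))%90).round(1))
print("large",w(m,c(307.5,237),.064).round(4),"small",w(m,c(301,224),.086).round(4),"knob",w(m,c(319,187),.117).round(4))
# weight outline prediction check
for z,r in((.117,.008),(.107,.011),(.086,.011)):
    q=np.array([pix(m,[*(w(m,c(319,187),.117)[:2]+r*np.array([np.cos(t),np.sin(t)])),z]) for t in np.linspace(0,6.28,60)])
    q=(q-[285,40])*5;print(z,q.min(0).round(),q.max(0).round())
# holders, pan by masks
def big(mask,roi):
    k=np.zeros(mask.shape,np.uint8);x0,y0,x1,y1=roi;k[y0:y1,x0:x1]=mask[y0:y1,x0:x1]*255
    cs=cv2.findContours(k,cv2.RETR_EXTERNAL,cv2.CHAIN_APPROX_NONE)[0];return max(cs,key=cv2.contourArea)
H,S,V=[hsv[...,i] for i in range(3)]
for n,mask,roi,z in(("small",(V>190),(150,130,220,200),.009),("large",(V>190),(0,60,60,150),.009)):
    q=big(mask,roi)[:,0];P=np.array([w(m,p,z)[:2]for p in q]);P=P[(q[:,0]>1)]
    A=np.c_[2*P,np.ones(len(P))];s=np.linalg.lstsq(A,(P**2).sum(1),rcond=None)[0]
    print(n,s[:2].round(4),"dia",2*np.sqrt(s[2]+s[0]**2+s[1]**2).round(4))
q=big(V<100,(95,0,200,90));P=np.array([w(m,p,.006)for p in q[:,0]if p[1]>1])
print("pad rect",cv2.minAreaRect(P[:,:2].astype(np.float32)*1000))
a=np.vstack([np.hstack([cv2.resize(f[0:90,95:200],None,fx=3.5,fy=3.5),np.zeros((315,4,3),np.uint8),cv2.resize(f[185:290,350:450],(400,315))[:, :400]])])
cv2.imwrite("pics/c3.png",a);print(a.shape)
```

```text
block [ 0.6258 -0.1129  0.04  ] [0.062  0.0616 0.0617 0.0614] [89.7 89.7 89.5  0. ]
board [ 0.6177 -0.1158  0.02  ] [0.1135 0.1125 0.1133 0.1125] [22.1 21.9 22.1 22. ]
large [ 0.6263 -0.1147  0.064 ] small [ 0.6262 -0.1117  0.086 ] knob [ 0.6307 -0.1117  0.117 ]
0.117 [276. 142.] [358. 227.]
0.107 [259. 133.] [368. 247.]
0.086 [255. 147.] [358. 255.]
small [0.4606 0.0548] dia 0.0598
large [0.4623 0.2889] dia 0.0794
pad rect ((614.2150268554688, 145.06475830078125), (89.30431365966797, 93.23564910888672), 3.0401830673217773)
(315, 772, 3)
```

View pics/c2.png

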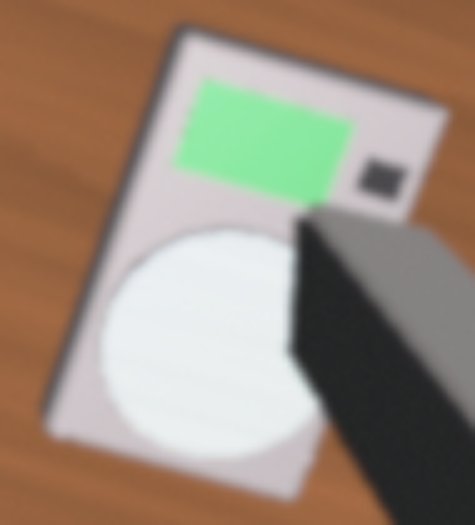

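Run:
```python
from h import *
import pickle
m=pickle.load(open("w1.pkl","rb"))
c=lambda u,v:((u+.5)/5-.5+350,(v+.5)/5-.5+185)
print("pan",w(m,c(217,344),.022).round(4))
D=np.array([w(m,c(*p),.018)for p in((185,32),(446,108),(290,497),(50,430))]);e=np.roll(D,-1,0)-D
print(D.mean(0).round(4),np.linalg.norm(e,axis=1).round(4),(np.degrees(np.arctan2(e[:,1],e[:,0]))%90).round(1))
u=(D[0]+D[1]-D[2]-D[3]);u/=np.linalg.norm(u);print("pan from case",(D.mean(0)-.02*u).round(4))
go([.63,-.113,.2],-np.pi/2)
```

```text
pan [ 0.4446 -0.2565  0.022 ]
[ 0.4654 -0.2561  0.018 ] [0.0755 0.1216 0.0731 0.121 ] [3.4 2.5 3.  3.7]
pan from case [ 0.4454 -0.2572  0.018 ]
shift [3.427 0.881 3.206] turn [-0.006 -0.012  2.479] (alt -2.48) | q6 0.83 t 2.2
```

View pics/c3.png

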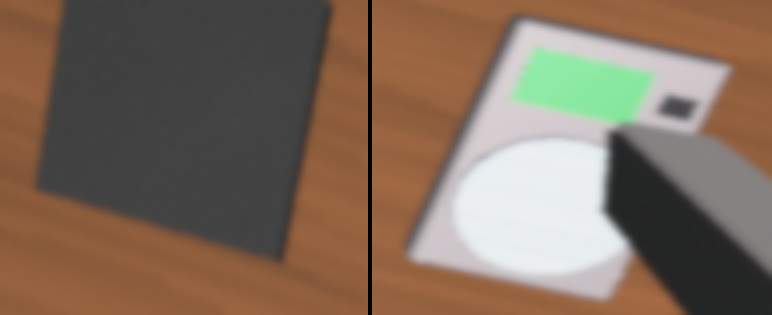

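The left panel shows the pad's near corners at (38,188) and (282,260). The right panel shows the pan next to a finger.

apply_moves([
  [0.85,0.2,0.4,0,0,0,94],
  [0.85,0.2,0.6,0,0,0,94],
  [0.85,0.2,0.6,0,0,0,94],
  [0.7,0.2,0.6,0,0,0.7,94],
  [0,0,0.6,0,0,1,94],
  [0,0,0.3,0,0,0.78,94],
  [0,0,0,0,0,0,94],
  [0,0,0,0,0,0,94],
])

```text
t: 3.2
tcp_pos: [0.6228, -0.1165, 0.2033]
tcp_rot: [0.0, 1.0, -0.001, 0.0]
force: [-0.6, 0.1, -0.2]
width: 0.094
grip_force: 0.0
```

Run:
```python
from h import *
import pickle
go([.63,-.113,.2],-np.pi/2);print(env.state()['tcp_pos'])
m=env.camera_model("wrist");f=env.grab_frame("wrist");cv2.imwrite("pics/w2.png",f);pickle.dump(m,open("w2.pkl","wb"))
cv2.imwrite("pics/w2c.png",cv2.resize(f[100:300,200:440],None,fx=3,fy=3,interpolation=cv2.INTER_CUBIC))
```

```text
shift [ 0.24  -0.118  0.11 ] turn [ 0.004 -0.007 -0.018] (alt 0.02) | q6 1.25 t 3.2
[ 0.62279217 -0.11651355  0.20329925]
```

View pics/w2c.png

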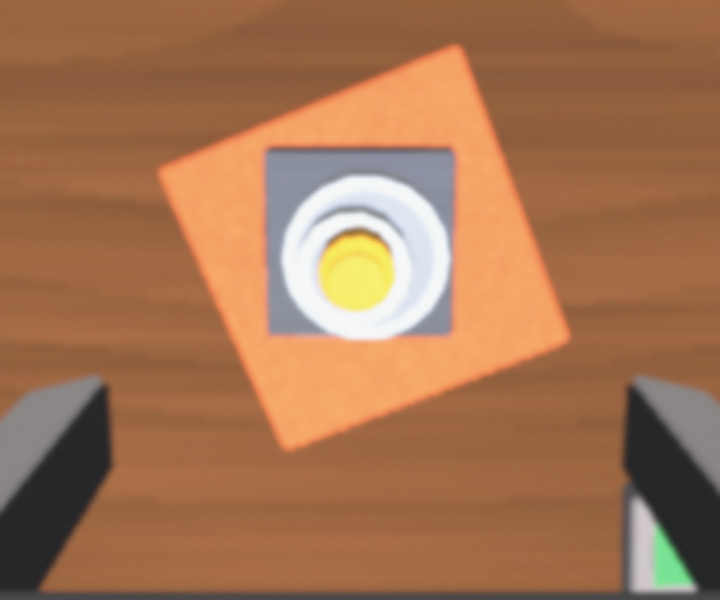

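The crop shows the brass centred at about (356,271), the small lid at (355,268), the large lid at (365,257) and the block's top at (360,241). The block is square to the image.

Run:
```python
from h import *
import pickle
m=pickle.load(open("w2.pkl","rb"))
c=lambda u,v:((u+.5)/3-.5+200,(v+.5)/3-.5+100)
for n,p,z in(("body",(356.5,270),.107),("knob",(357,279),.117),("small",(355,268),.086),("large",(365.5,256.5),.064)):print(n,w(m,c(*p),z).round(4))
B=np.array([w(m,c(*p),.04)for p in((265,148),(454,150),(452,335),(269,333))]);e=np.roll(B,-1,0)-B
print("block",B.mean(0).round(4),np.linalg.norm(e,axis=1).round(4),((np.degrees(np.arctan2(e[:,1],e[:,0]))+45)%90-45).round(1))
b=w(m,c(356.5,270),.107)
p=b[:2]
for z,r in((.117,.008),(.107,.011),(.086,.017)):
    q=np.array([pix(m,[*(p+r*np.array([np.cos(t),np.sin(t)])),z]) for t in np.linspace(0,6.28,60)])
    q=(q-[200,100])*3;print(z,q.min(0).round(),q.max(0).round())
```

```text
body [ 0.6317 -0.1126  0.107 ]
knob [ 0.6314 -0.1128  0.117 ]
small [ 0.6279 -0.1119  0.086 ]
large [ 0.627  -0.1149  0.064 ]
block [ 0.6268 -0.113   0.04  ] [0.0619 0.0628 0.0625 0.0628] [-0.8  0.3 -0.8 -0.2]
0.117 [324. 247.] [386. 307.]
0.107 [315. 229.] [396. 308.]
0.086 [298. 196.] [415. 311.]
```

apply_moves([
  [0.277,-0.127,0.5,0,0,0,60],
  [0,0,0.8,0,0,0,50],
  [0,0,0.8,0,0,0,50],
  [0,0,0.8,0,0,0,50],
  [0,0,0.4,0,0,0,50],
  [0,0,0.2,0,0,0,50],
  [0,0,0,0,0,0,50],
  [0,0,0,0,0,0,50],
], newtons=12)

```text
t: 4.25
tcp_pos: [0.6319, -0.1124, 0.0986]
tcp_rot: [0.0, 1.0, -0.002, 0.001]
force: [0.1, 0.1, -0.6]
width: 0.05
grip_force: 0.0
```

Run:
```python
from h import *
go([.6313,-.1127,.090],-np.pi/2);print(env.state()['tcp_pos'])
```

```text
shift [-0.02   0.009  0.287] turn [ 0.005 -0.015 -0.024] (alt 0.02) | q6 1.26 t 4.25
[ 0.63188649 -0.11241491  0.09861473]
```

apply_moves([
  [0,0,0.27,0,0,0,40],
  [0,0,0,0,0,0,28],
  [0,0,0,0,0,0,24],
  [0,0,0,0,0,0,18],
  [0,0,0,0,0,0,15],
  [0,0,0,0,0,0,15],
  [0,0,-0.15,0,0,0,15],
  [0,0,-0.3,0,0,0,15],
])

```text
t: 5.25
tcp_pos: [0.6304, -0.1119, 0.1027]
tcp_rot: [-0.0, 1.0, -0.002, -0.001]
force: [1.1, -0.1, -1.7]
width: 0.0213
grip_force: 12.0
```

apply_moves([
  [0,0,-0.7,0,0,0,15],
  [-0.3,0.2,-0.7,0,0,0,15],
  [-0.9,0.7,0,0,0,0,15],
  [-1,0.8,0,0,0,0,15],
  [-1,0.8,0,0,0,0,15],
  [-1,0.8,0,0,0,0,15],
  [-1,0.8,0,0,0,0,15],
  [-0.7,0.5,0.2,0,0,0,15],
])

```text
t: 6.25
tcp_pos: [0.4524, -0.2512, 0.1405]
tcp_rot: [0.001, 1.0, -0.002, 0.001]
force: [-0.4, 0.8, -0.8]
width: 0.0214
grip_force: 12.0
```

apply_moves([
  [-0.3,0.2,0.8,0,0,0,15],
  [0,0,0.8,0,0,0,15],
  [0,0,0.6,0,0,0,15],
  [0,0,0.3,0,0,0,15],
  [0,0,0,0,0,0,15],
  [0,0,0,0,0,0,15],
])

```text
t: 7.0
tcp_pos: [0.4452, -0.2561, 0.0649]
tcp_rot: [0.001, 1.0, -0.002, 0.001]
force: [-0.6, -1.0, -1.6]
width: 0.0209
grip_force: 12.0
```

Run:
```python
from h import *
go([.4445,-.257,.0268],-np.pi/2);s=env.state();print(s['tcp_pos'],s['grip_force'],s['width'])
import pickle
m=env.camera_model("wrist");f=env.grab_frame("wrist");pickle.dump(m,open("w3.pkl","wb"))
cv2.imwrite("pics/w3c.png",cv2.resize(f[100:300,200:440],None,fx=3,fy=3,interpolation=cv2.INTER_CUBIC))
```

```text
shift [-0.025  0.029  1.271] turn [ 0.009 -0.011 -0.024] (alt 0.02) | q6 0.88 t 7.0
[ 0.44518234 -0.25609187  0.06491978] 11.98640450136736 0.020922959367939836
```

View pics/w3c.png

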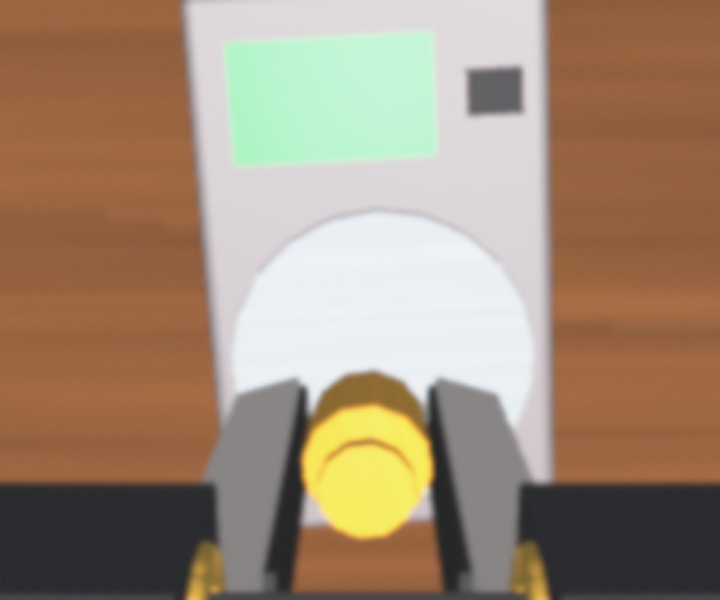

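The crop shows the weight gripped upright, its body circle centred at about (367,468), and the pan spanning x 232–533 with its top edge at y=209.

Run:
```python
from h import *
import pickle
m=pickle.load(open("w3.pkl","rb"))
c=lambda u,v:((u+.5)/3-.5+200,(v+.5)/3-.5+100)
L,Rr,T=[w(m,c(*p),.022) for p in((232,350),(533,350),(381,209))]
print(L.round(4),Rr.round(4),T.round(4),"centre",((L+Rr)/2)[1].round(4),(T[0]-.034).round(4),"dia",(L-Rr)[1])
for z,p in((.0814,(367.5,470)),(.0914,(369,490))):print("wt",w(m,c(*p),z).round(4))
P=[.4452,-.2561]
for z,r in((.0914,.008),(.0814,.011),(.0604,.011)):
    q=np.array([pix(m,[*(P+r*np.array([np.cos(t),np.sin(t)])),z]) for t in np.linspace(0,6.28,60)])
    q=(q-[200,100])*3;print(z,q.min(0).round(),q.max(0).round())
```

```text
[ 0.4473 -0.2251  0.022 ] [ 0.447  -0.2919  0.022 ] [ 0.4787 -0.2582  0.022 ] centre -0.2585 0.4447 dia 0.0668462898933255
wt [ 0.4435 -0.2551  0.0814]
wt [ 0.4444 -0.2553  0.0914]
0.0914 [322. 436.] [424. 531.]
0.0814 [307. 397.] [439. 520.]
0.0604 [313. 360.] [431. 472.]
```

apply_moves([
  [0.03,0.1,0.3,0,0,0,15],
  [0,0,0.3,0,0,0,15],
  [0,0,0.2,0,0,0,15],
  [0,0,0.15,0,0,0,15],
  [0,0,0.1,0,0,0,15],
  [0,0,0,0,0,0,15],
  [0,0,0,0,0,0,15],
  [0,0,0,0,0,0,15],
])

```text
t: 8.05
tcp_pos: [0.4456, -0.2587, 0.0326]
tcp_rot: [0.0, 1.0, -0.002, 0.0]
force: [-0.4, -0.5, -0.9]
width: 0.0215
grip_force: 12.0
```

apply_moves([
  [0,0,0.02,0,0,0,15],
  [0,0,0.02,0,0,0,15],
  [0,0,0.02,0,0,0,15],
  [0,0,0.02,0,0,0,15],
  [0,0,0.02,0,0,0,15],
  [0,0,0,0,0,0,15],
  [0,0,0,0,0,0,15],
])

```text
t: 8.93
tcp_pos: [0.4454, -0.2585, 0.0293]
tcp_rot: [-0.0, 1.0, -0.002, -0.0]
force: [-0.5, 0.1, -0.1]
width: 0.0215
grip_force: 12.0
```

apply_moves([
  [0,0,0.02,0,0,0,15],
  [0,0,0.02,0,0,0,15],
  [0,0,0,0,0,0,15],
])

```text
t: 9.3
tcp_pos: [0.4453, -0.2585, 0.0281]
tcp_rot: [-0.0, 1.0, -0.002, -0.0]
force: [-0.4, -0.3, -0.9]
width: 0.0209
grip_force: 12.0
```

apply_moves([
  [0,0,0.02,0,0,0,15],
  [0,0,0,0,0,0,15],
])

```text
t: 9.55
tcp_pos: [0.4454, -0.2585, 0.0275]
tcp_rot: [-0.0, 1.0, -0.002, -0.0]
force: [0.2, 0.3, -1.1]
width: 0.0214
grip_force: 12.0
```

apply_moves([
  [0,0,0.02,0,0,0,15],
  [0,0,0,0,0,0,15],
])

```text
t: 9.8
tcp_pos: [0.4454, -0.2585, 0.0269]
tcp_rot: [-0.0, 1.0, -0.002, -0.0]
force: [0.8, -0.3, -0.8]
width: 0.0215
grip_force: 12.0
```

apply_moves([
  [0,0,0.015,0,0,0,15],
  [0,0,0,0,0,0,15],
])

```text
t: 10.05
tcp_pos: [0.4454, -0.2585, 0.0264]
tcp_rot: [-0.0, 1.0, -0.002, -0.0]
force: [0.3, 0.7, -0.5]
width: 0.0214
grip_force: 12.0
```

apply_moves([
  [0,0,0.015,0,0,0,15],
  [0,0,0,0,0,0,15],
])

```text
t: 10.3
tcp_pos: [0.4454, -0.2585, 0.026]
tcp_rot: [-0.0, 1.0, -0.002, -0.0]
force: [0.6, -0.4, -0.8]
width: 0.0211
grip_force: 12.0
```

Run:
```python
from cell import env
s=env.state();print(s['force'],s['tcp_pos'])
```

```text
[ 0.57384458 -0.4164498  -0.84325008] [ 0.44536563 -0.25849656  0.0260158 ]
```

apply_moves([
  [0,0,0.015,0,0,0,15],
  [0,0,0,0,0,0,15],
])

```text
t: 10.55
tcp_pos: [0.4454, -0.2585, 0.0256]
tcp_rot: [-0.0, 1.0, -0.002, -0.0]
force: [-0.5, 1.1, -1.9]
width: 0.0211
grip_force: 12.0
```

apply_moves([
  [0,0,0.015,0,0,0,15],
  [0,0,0,0,0,0,15],
])

```text
t: 10.8
tcp_pos: [0.4455, -0.2586, 0.0254]
tcp_rot: [0.0, 1.0, -0.002, 0.0]
force: [-0.4, 0.8, 2.0]
width: 0.0214
grip_force: 12.0
```

apply_moves([
  [0,0,0,0,0,0,23],
  [0,0,0,0,0,0,26],
  [0,0,0,0,0,0,36],
  [0,0,0,0,0,0,44],
  [0,0,-0.4,0,0,0,44],
  [0,0,-0.8,0,0,0,44],
  [0,0,-1,0,0,0,60],
  [0,0,-1,0,0,0,94],
])

```text
t: 11.8
tcp_pos: [0.4455, -0.2586, 0.1229]
tcp_rot: [0.0, 1.0, -0.002, 0.0]
force: [1.1, -0.2, -0.2]
width: 0.0606
grip_force: 0.0
```

apply_moves([
  [0.5,-0.4,-1,0,0,0,94],
  [1,-0.8,-1,0,0,0,94],
  [1,-0.8,0,0,0,0,94],
  [1,-0.8,0,0,0,0,94],
  [1,-0.8,0,0,0,0,94],
  [1,-0.8,0,0,0,0,94],
  [0.5,-0.4,0,0,0,0,94],
  [0,0,0,0,0,0,94],
])

```text
t: 12.8
tcp_pos: [0.6262, -0.1147, 0.1814]
tcp_rot: [0.0, 1.0, -0.001, -0.0]
force: [0.1, -0.4, 0.5]
width: 0.0942
grip_force: 0.0
```

Run:
```python
from h import *
go([.628,-.112,.15],-np.pi/2);s=env.state();print(s['tcp_pos'])
import pickle
m=env.camera_model("wrist");f=env.grab_frame("wrist");pickle.dump(m,open("w4.pkl","wb"))
g=env.grab_frame("scene")
a=cv2.resize(f[100:300,180:460],None,fx=2.8,fy=2.8,interpolation=cv2.INTER_CUBIC)
b=cv2.resize(g[240:330,170:250],(0,0),fx=2.2,fy=2.2);print(a.shape,b.shape)
a[-b.shape[0]:,:b.shape[1]]=b
cv2.imwrite("pics/w4c.png",a)
```

```text
shift [ 0.06  -0.09   1.045] turn [ 0.003  0.001 -0.013] (alt 0.01) | q6 1.26 t 12.8
[ 0.62621225 -0.11468025  0.18135214]
(560, 784, 3) (198, 176, 3)
```

View pics/w4c.png

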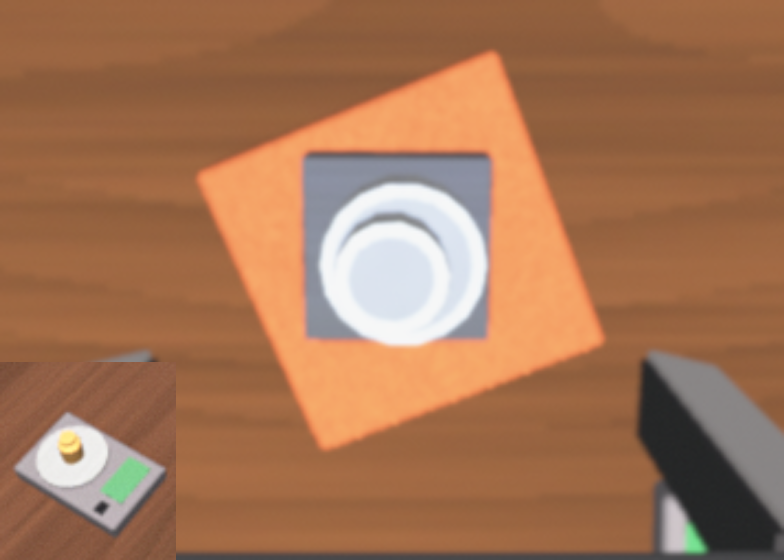

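The weight stands upright mid-pan (inset). The small lid is centred at (392,277) and the large lid at (403,264). The block's top corners are at (304,153), (491,153), (489,338) and (306,338).

Run:
```python
from h import *
import pickle
m=pickle.load(open("w4.pkl","rb"))
c=lambda u,v:((u+.5)/2.8-.5+180,(v+.5)/2.8-.5+100)
for n,p,z in(("small",(392.5,277.5),.086),("large",(403.5,264.5),.064)):print(n,w(m,c(*p),z).round(4))
B=np.array([w(m,c(*p),.04)for p in((304,153),(491,153),(489,338),(306,338))]);e=np.roll(B,-1,0)-B
print("block",B.mean(0).round(4),np.linalg.norm(e,axis=1).round(4),((np.degrees(np.arctan2(e[:,1],e[:,0]))+45)%90-45).round(1))
go([.628,-.112,.074],-np.pi/2)
```

```text
small [ 0.6277 -0.1118  0.086 ]
large [ 0.6266 -0.1151  0.064 ]
block [ 0.6271 -0.1132  0.04  ] [0.0616 0.0636 0.0631 0.0636] [-0.1  0.5 -0.1 -0.8]
shift [ 0.099 -0.13   3.573] turn [ 0.003  0.006 -0.028] (alt 0.03) | q6 1.26 t 12.9
```

apply_moves([
  [0.11,-0.11,0.6,0,0,0,70],
  [0,0,0.8,0,0,0,60],
  [0,0,0.8,0,0,0,60],
  [0,0,0.7,0,0,0,60],
  [0,0,0.4,0,0,0,60],
  [0,0,0.2,0,0,0,60],
  [0,0,0,0,0,0,60],
  [0,0,0,0,0,0,50],
])

```text
t: 13.9
tcp_pos: [0.63, -0.1121, 0.0772]
tcp_rot: [0.0, 1.0, -0.002, 0.001]
force: [1.1, -0.5, 0.6]
width: 0.0533
grip_force: 0.0
```

Run:
```python
from h import *
go([.6285,-.1125,.0735],-np.pi/2)
```

```text
shift [-0.049  0.012  0.122] turn [ 0.004 -0.013 -0.025] (alt 0.03) | q6 1.26 t 13.9
```

apply_moves([
  [-0.05,0,0.12,0,0,0,42],
  [0,0,0,0,0,0,37],
  [0,0,0,0,0,0,34],
  [0,0,0,0,0,0,30],
  [0,0,0,0,0,0,28],
  [0,0,0,0,0,0,28],
  [0,0,-0.1,0,0,0,28],
  [0,0,-0.3,0,0,0,28],
])

```text
t: 14.9
tcp_pos: [0.6271, -0.1116, 0.0842]
tcp_rot: [-0.0, 1.0, -0.002, -0.001]
force: [0.6, 0.6, -0.7]
width: 0.033
grip_force: 12.0
```

apply_moves([
  [0,0,-0.6,0,0,0,28],
  [-0.3,-0.3,-0.6,0,0,0,28],
  [-0.6,-0.6,-0.2,0,0,0,28],
  [-0.8,-0.8,0,0,0,0,28],
  [-0.9,-0.9,0,0,0,0,28],
  [-0.9,-0.9,0,0,0,0,28],
  [-0.8,-0.8,0,0,0,0,28],
  [-0.6,-0.6,0,0,0,0,28],
])

```text
t: 15.9
tcp_pos: [0.4809, 0.0366, 0.1281]
tcp_rot: [0.0, 1.0, -0.001, 0.001]
force: [0.2, 0.6, -0.1]
width: 0.0325
grip_force: 12.0
```

apply_moves([
  [-0.4,-0.4,0.3,0,0,0,28],
  [-0.2,-0.2,0.5,0,0,0,28],
  [0,0,0.4,0,0,0,28],
  [0,0,0.2,0,0,0,28],
  [0,0,0,0,0,0,28],
  [0,0,0,0,0,0,28],
])

```text
t: 16.65
tcp_pos: [0.4639, 0.0534, 0.0847]
tcp_rot: [0.0, 1.0, -0.002, 0.0]
force: [-0.2, -0.3, 0.3]
width: 0.0327
grip_force: 12.0
```

Run:
```python
from h import *
go([.4606,.0548,.015],-np.pi/2);s=env.state();print(s['tcp_pos'],s['grip_force'],s['width'])
import pickle
m=env.camera_model("wrist");f=env.grab_frame("wrist");pickle.dump(m,open("w5.pkl","wb"))
cv2.imwrite("pics/w5c.png",cv2.resize(f[100:300,200:440],None,fx=3,fy=3,interpolation=cv2.INTER_CUBIC))
```

```text
shift [-0.111 -0.048  2.323] turn [ 0.001 -0.003 -0.029] (alt 0.03) | q6 1.5 t 16.65
[0.46390064 0.05336169 0.08470385] 12.000008672475815 0.032705181021756666
```

View pics/w5c.png

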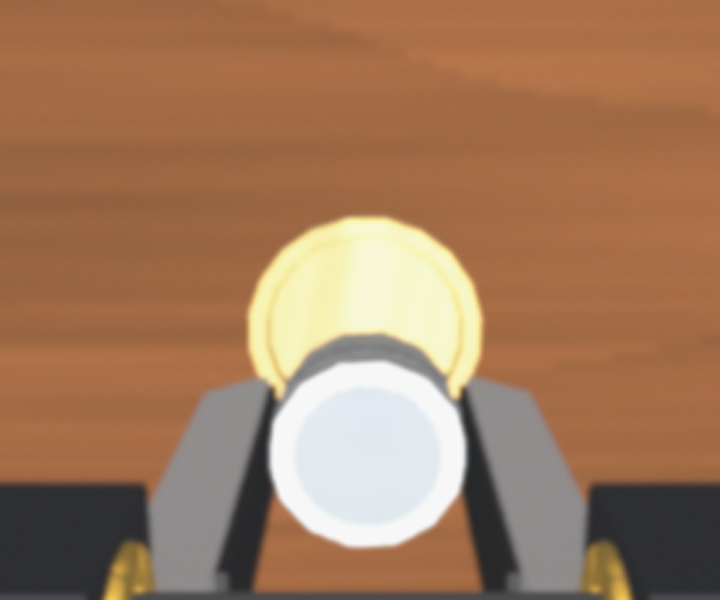

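The tin is held level, its lid centred at (367,453). The holder spans x 248–482 with its top edge at y=215.

Run:
```python
from h import *
import pickle
m=pickle.load(open("w5.pkl","rb"))
c=lambda u,v:((u+.5)/3-.5+200,(v+.5)/3-.5+100)
L,Rr,T=[w(m,c(*p),.009) for p in((248,328),(482,328),(366,215))]
print("holder",((L+Rr)/2)[1].round(4),(T[0]-.030).round(4),"dia",(L-Rr)[1].round(4));print("tin",w(m,c(367.5,453.5),.0972).round(4))
```

```text
holder 0.055 0.461 dia 0.0594
tin [0.4636 0.0544 0.0972]
```

apply_moves([
  [-0.087,-0.02,0.4,0,0,0,28],
  [0,0,0.6,0,0,0,28],
  [0,0,0.5,0,0,0,28],
  [0,0,0.4,0,0,0,28],
  [0,0,0.25,0,0,0,28],
  [0,0,0.12,0,0,0,28],
  [0,0,0,0,0,0,28],
  [0,0,0,0,0,0,28],
])

```text
t: 17.7
tcp_pos: [0.4612, 0.0543, 0.0169]
tcp_rot: [0.0, 1.0, -0.002, 0.001]
force: [0.1, -0.0, -0.7]
width: 0.0326
grip_force: 12.0
```

apply_moves([
  [0,0,0.02,0,0,0,28],
  [0,0,0.02,0,0,0,28],
  [0,0,0,0,0,0,28],
])

```text
t: 18.08
tcp_pos: [0.4607, 0.0543, 0.0153]
tcp_rot: [0.0, 1.0, -0.002, 0.0]
force: [0.7, -0.4, 0.2]
width: 0.0326
grip_force: 12.0
```

apply_moves([
  [0,0,0.02,0,0,0,28],
  [0,0,0.02,0,0,0,28],
  [0,0,0,0,0,0,28],
])

```text
t: 18.45
tcp_pos: [0.4606, 0.0543, 0.0139]
tcp_rot: [-0.0, 1.0, -0.002, -0.0]
force: [0.6, -0.3, 0.2]
width: 0.0324
grip_force: 12.0
```

apply_moves([
  [0,0,0.02,0,0,0,28],
  [0,0,0,0,0,0,28],
])

```text
t: 18.7
tcp_pos: [0.4606, 0.0543, 0.0134]
tcp_rot: [-0.0, 1.0, -0.002, -0.0]
force: [0.2, 0.0, -0.3]
width: 0.0324
grip_force: 12.0
```

apply_moves([
  [0,0,0.015,0,0,0,28],
  [0,0,0,0,0,0,28],
])

```text
t: 18.95
tcp_pos: [0.4606, 0.0543, 0.0129]
tcp_rot: [-0.0, 1.0, -0.002, -0.0]
force: [-0.5, 0.0, -0.5]
width: 0.0323
grip_force: 12.0
```

apply_moves([
  [0,0,0.015,0,0,0,28],
  [0,0,0,0,0,0,28],
])

```text
t: 19.2
tcp_pos: [0.4607, 0.0543, 0.0126]
tcp_rot: [0.0, 1.0, -0.002, 0.0]
force: [-0.1, 0.8, -0.2]
width: 0.0326
grip_force: 12.0
```

apply_moves([
  [0,0,0.015,0,0,0,28],
  [0,0,0,0,0,0,28],
])

```text
t: 19.45
tcp_pos: [0.4608, 0.0543, 0.0126]
tcp_rot: [0.0, 1.0, -0.002, -0.0]
force: [-2.2, -0.1, 5.6]
width: 0.0326
grip_force: 12.0
```

apply_moves([
  [0,0,0,0,0,0,34],
  [0,0,0,0,0,0,38],
  [0,0,0,0,0,0,48],
  [0,0,0,0,0,0,50],
  [0,0,-0.5,0,0,0,50],
  [0,0,-1,0,0,0,60],
  [0,0,-1,0,0,0,94],
  [0.5,0.5,-1,0,0,0,94],
])

```text
t: 20.45
tcp_pos: [0.475, 0.0398, 0.1188]
tcp_rot: [-0.0, 1.0, -0.001, 0.0]
force: [0.9, -0.0, 0.6]
width: 0.0766
grip_force: 0.0
```

apply_moves([
  [0.9,0.9,-0.8,0,0,0,94],
  [0.9,0.9,0,0,0,0,94],
  [0.9,0.9,0,0,0,0,94],
  [0.9,0.9,0,0,0,0,94],
  [0.9,0.9,0,0,0,0,94],
  [0.5,0.5,0,0,0,0,94],
  [0,0,0,0,0,0,94],
  [0,0,0,0,0,0,94],
])

```text
t: 21.45
tcp_pos: [0.6245, -0.1106, 0.1414]
tcp_rot: [-0.0, 1.0, -0.002, -0.0]
force: [0.9, 0.4, -0.5]
width: 0.094
grip_force: 0.0
```

Run:
```python
from h import *
go([.627,-.115,.049],-np.pi/2);s=env.state();print(s['tcp_pos'])
import pickle
m=env.camera_model("wrist");f=env.grab_frame("wrist");pickle.dump(m,open("w6.pkl","wb"))
g=env.grab_frame("scene")
a=cv2.resize(f[100:300,180:460],None,fx=2.8,fy=2.8,interpolation=cv2.INTER_CUBIC)
b=cv2.resize(g[160:240,255:335],(0,0),fx=2.5,fy=2.5)
a[-b.shape[0]:,:b.shape[1]]=b
cv2.imwrite("pics/w6c.png",a)
```

```text
shift [0.086 0.148 3.081] turn [-0.003  0.003 -0.023] (alt 0.02) | q6 1.26 t 21.45
[ 0.62446986 -0.11058613  0.14142706]
```

View pics/w6c.png

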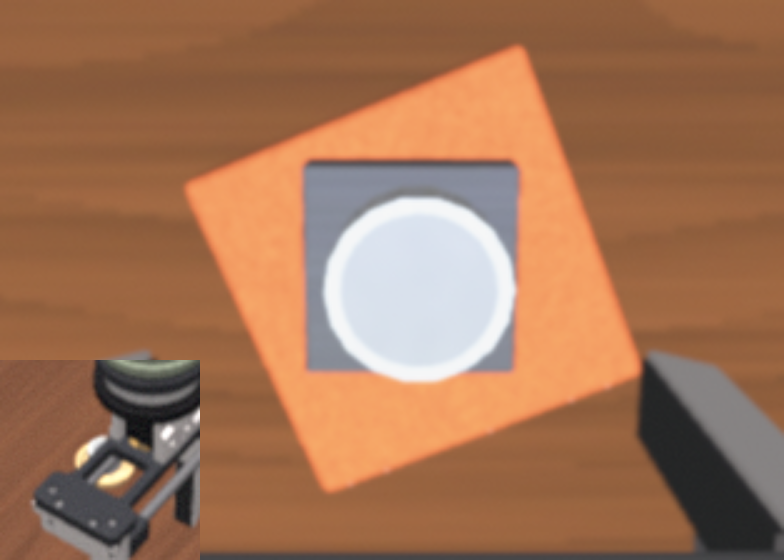

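The large lid is centred at (420,288) with the block square beneath it. The arm hides the small holder in the inset.

Run:
```python
from h import *
import pickle
m=pickle.load(open("w6.pkl","rb"))
c=lambda u,v:((u+.5)/2.8-.5+180,(v+.5)/2.8-.5+100)
l=w(m,c(420,288.5),.064);print(l.round(4))
B=np.array([w(m,c(*p),.04)for p in((305,163),(518,163),(514,371),(307,371))]);e=np.roll(B,-1,0)-B
print("block",B.mean(0).round(4),np.linalg.norm(e,axis=1).round(4),((np.degrees(np.arctan2(e[:,1],e[:,0]))+45)%90-45).round(1))
go([l[0]+.001,l[1]-.0005,.049],-np.pi/2)
```

```text
[ 0.6271 -0.1152  0.064 ]
block [ 0.6268 -0.113   0.04  ] [0.0616 0.0633 0.063  0.0633] [-0.2  0.3 -0.2 -0.9]
shift [0.125 0.184 3.078] turn [-0.003  0.003 -0.019] (alt 0.02) | q6 1.26 t 21.55
```

apply_moves([
  [0.11,0.17,0.4,0,0,0,94],
  [0,0,0.7,0,0,0,85],
  [0,0,0.7,0,0,0,80],
  [0,0,0.6,0,0,0,75],
  [0,0,0.4,0,0,0,70],
  [0,0,0.2,0,0,0,66],
  [0,0,0,0,0,0,64],
  [0,0,0,0,0,0,64],
], newtons=16)

```text
t: 22.55
tcp_pos: [0.6291, -0.1166, 0.052]
tcp_rot: [0.0, 1.0, -0.002, 0.001]
force: [0.4, -0.2, -0.2]
width: 0.0638
grip_force: 0.0
```

Run:
```python
from h import *
go([.628,-.1157,.049],-np.pi/2)
```

```text
shift [-0.037 -0.03   0.099] turn [ 0.004 -0.011 -0.025] (alt 0.03) | q6 1.26 t 22.55
```

apply_moves([
  [-0.03,-0.02,0.1,0,0,0,60],
  [0,0,0,0,0,0,55],
  [0,0,0,0,0,0,52],
  [0,0,0,0,0,0,48],
  [0,0,0,0,0,0,46],
  [0,0,0,0,0,0,46],
  [0,0,-0.1,0,0,0,46],
  [0,0,-0.3,0,0,0,46],
])

```text
t: 23.55
tcp_pos: [0.6268, -0.1155, 0.0596]
tcp_rot: [-0.0, 1.0, -0.002, -0.001]
force: [0.2, -0.3, -1.4]
width: 0.0508
grip_force: 16.0
```

apply_moves([
  [0,0,-0.6,0,0,0,46],
  [-0.1,-0.3,-0.8,0,0,0,46],
  [-0.25,-0.6,-0.6,0,0,0,46],
  [-0.35,-0.8,-0.2,0,0,0,46],
  [-0.4,-1,0,0,0,0,46],
  [-0.4,-1,0,0,0,0,46],
  [-0.4,-1,0,0,0,0,46],
  [-0.4,-1,0,0,0,0,46],
])

```text
t: 24.55
tcp_pos: [0.5577, 0.0573, 0.1261]
tcp_rot: [-0.0, 1.0, -0.001, -0.0]
force: [-0.1, 0.2, 0.2]
width: 0.0507
grip_force: 16.0
```

apply_moves([
  [-0.4,-1,0,0,0,0,46],
  [-0.4,-1,0,0,0,0,46],
  [-0.4,-1,0,0,0,0,46],
  [-0.4,-1,0,0,0,0,46],
  [-0.4,-1,0,0,0,0,46],
  [-0.4,-1,0,0,0,0,46],
  [-0.35,-0.8,0,0,0,0,46],
  [-0.25,-0.6,0.1,0,0,0,46],
])

```text
t: 25.55
tcp_pos: [0.4686, 0.2793, 0.1233]
tcp_rot: [-0.0, 1.0, -0.001, 0.0]
force: [-0.2, -0.4, 0.2]
width: 0.0507
grip_force: 16.0
```

apply_moves([
  [-0.4,-0.6,0.3,0,0,0,46],
  [-0.2,-0.3,0.4,0,0,0,46],
  [0,0,0.3,0,0,0,46],
  [0,0,0.2,0,0,0,46],
  [0,0,0,0,0,0,46],
  [0,0,0,0,0,0,46],
])

```text
t: 26.3
tcp_pos: [0.4526, 0.3045, 0.0874]
tcp_rot: [-0.0, 1.0, -0.002, 0.0]
force: [0.1, 0.6, 0.0]
width: 0.0504
grip_force: 16.0
```

Run:
```python
from h import *
go([.4623,.2889,.014],-np.pi/2);s=env.state();print(s['tcp_pos'],s['grip_force'],s['width'])
import pickle
m=env.camera_model("wrist");f=env.grab_frame("wrist");pickle.dump(m,open("w7.pkl","wb"))
cv2.imwrite("pics/w7c.png",cv2.resize(f[100:300,200:440],None,fx=3,fy=3,interpolation=cv2.INTER_CUBIC))
```

```text
shift [0.323 0.52  2.447] turn [-0.002 -0.005 -0.032] (alt 0.03) | q6 2.01 t 26.3
[0.45261977 0.30454127 0.08739256] 15.999857783317566 0.050362476386767364
```

View pics/w7c.png

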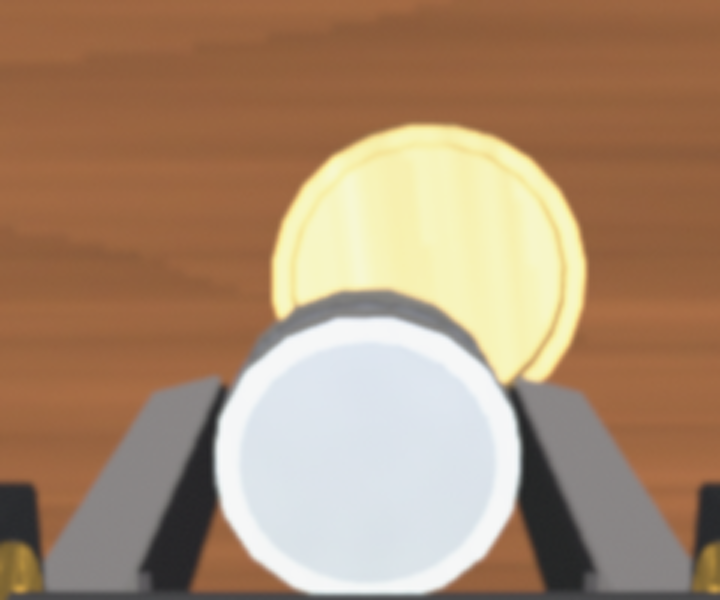

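The large tin is held level with its lid centred at about (367,457). The holder spans x 272–587 with its top edge at y=123, so the tool has overshot by about 15 mm.

Run:
```python
from h import *
import pickle
m=pickle.load(open("w7.pkl","rb"))
c=lambda u,v:((u+.5)/3-.5+200,(v+.5)/3-.5+100)
L,Rr,T=[w(m,c(*p),.009) for p in((272,272),(587,272),(430,123))]
print("holder",((L+Rr)/2)[1].round(4),(T[0]-.040).round(4),"dia",(L-Rr)[1].round(4));z=.0874-.009+.024
T=w(m,c(367,316),z);L,Rr=w(m,c(214,455),z),w(m,c(521,455),z)
print("tin",w(m,c(367.5,457),z).round(4),T[0]-.026,(L-Rr)[1])
```

```text
holder 0.2898 0.4619 dia 0.0797
tin [0.4527 0.3055 0.1024] 0.45118078753409635 0.05160348257589964
```

apply_moves([
  [0.33,0.52,0.3,0,0,0,46],
  [0,0,0.6,0,0,0,46],
  [0,0,0.6,0,0,0,46],
  [0,0,0.4,0,0,0,46],
  [0,0,0.3,0,0,0,46],
  [0,0,0.16,0,0,0,46],
  [0,0,0,0,0,0,46],
  [0,0,0,0,0,0,46],
])

```text
t: 27.35
tcp_pos: [0.4623, 0.2895, 0.0168]
tcp_rot: [-0.0, 1.0, -0.002, 0.001]
force: [-0.1, 0.4, 0.8]
width: 0.0506
grip_force: 16.0
```

apply_moves([
  [0,0,0.02,0,0,0,46],
  [0,0,0.02,0,0,0,46],
  [0,0,0,0,0,0,46],
])

```text
t: 27.72
tcp_pos: [0.4618, 0.2892, 0.0152]
tcp_rot: [-0.0, 1.0, -0.002, 0.0]
force: [0.0, -0.4, -0.7]
width: 0.0506
grip_force: 16.0
```

apply_moves([
  [0,0,0.02,0,0,0,46],
  [0,0,0.02,0,0,0,46],
  [0,0,0,0,0,0,46],
])

```text
t: 28.1
tcp_pos: [0.4617, 0.2892, 0.0138]
tcp_rot: [0.0, 1.0, -0.002, -0.0]
force: [-0.7, -0.8, -0.4]
width: 0.0504
grip_force: 16.0
```

apply_moves([
  [0,0,0.02,0,0,0,46],
  [0,0,0,0,0,0,46],
])

```text
t: 28.35
tcp_pos: [0.4618, 0.2892, 0.0133]
tcp_rot: [0.0, 1.0, -0.002, -0.0]
force: [-0.0, 0.1, -0.3]
width: 0.0503
grip_force: 16.0
```

apply_moves([
  [0,0,0.015,0,0,0,46],
  [0,0,0,0,0,0,46],
])

```text
t: 28.6
tcp_pos: [0.4618, 0.2892, 0.0128]
tcp_rot: [0.0, 1.0, -0.002, -0.0]
force: [-0.0, 0.7, -0.5]
width: 0.0504
grip_force: 16.0
```

apply_moves([
  [0,0,0.015,0,0,0,46],
  [0,0,0,0,0,0,46],
])

```text
t: 28.85
tcp_pos: [0.4618, 0.2892, 0.0124]
tcp_rot: [0.0, 1.0, -0.002, -0.0]
force: [0.2, 0.0, -0.2]
width: 0.0505
grip_force: 16.0
```

apply_moves([
  [0,0,0.015,0,0,0,46],
  [0,0,0,0,0,0,46],
])

```text
t: 29.1
tcp_pos: [0.4619, 0.2893, 0.0122]
tcp_rot: [-0.0, 1.0, -0.002, 0.0]
force: [-0.5, -0.8, 2.5]
width: 0.0509
grip_force: 16.0
```

apply_moves([
  [0,0,0,0,0,0,52],
  [0,0,0,0,0,0,56],
  [0,0,0,0,0,0,68],
  [0,0,0,0,0,0,72],
  [0,0,-0.5,0,0,0,72],
  [0,0,-1,0,0,0,80],
  [0,0,-1,0,0,0,94],
  [0.5,0.5,-1,0,0,0,94],
])

```text
t: 30.1
tcp_pos: [0.4764, 0.2748, 0.119]
tcp_rot: [-0.0, 1.0, -0.001, 0.0]
force: [1.1, 0.1, -0.5]
width: 0.0934
grip_force: 0.0
```

apply_moves([
  [0.9,0.9,-1,0,0,0,94],
  [0.9,0.9,-0.5,0,0,0,94],
  [0.9,0.9,0,0,0,0,94],
  [0.9,0.9,0,0,0,0,94],
  [0.7,0.6,0,0,0,0,94],
  [0.2,0.1,0,0,0,0,94],
  [0,0,0,0,0,0,94],
  [0,0,0,0,0,0,94],
])

```text
t: 31.1
tcp_pos: [0.6105, 0.1457, 0.1621]
tcp_rot: [-0.0, 1.0, -0.001, -0.0]
force: [-0.1, 0.1, 0.4]
width: 0.0942
grip_force: 0.0
```

Run:
```python
from h import *
import pickle
s=env.state();print(s['tcp_pos'])
m=env.camera_model("wrist");f=env.grab_frame("wrist");pickle.dump(m,open("w8.pkl","wb"));cv2.imwrite("pics/w8.png",f)
g=cv2.cvtColor(f,cv2.COLOR_BGR2HSV);k=((g[...,2]<95)&(g[...,1]<90)).astype(np.uint8)*255;k[250:]=0;k[:,:130]=0;k[:,510:]=0
k=cv2.morphologyEx(k,cv2.MORPH_OPEN,np.ones((5,5)))
q=max(cv2.findContours(k,cv2.RETR_EXTERNAL,cv2.CHAIN_APPROX_NONE)[0],key=cv2.contourArea)
x,y,ww,hh=cv2.boundingRect(q);print(x,y,ww,hh)
P=np.array([w(m,p,.006)[:2]for p in q[:,0]]);print(cv2.minAreaRect((P*1000).astype(np.float32)))
a=cv2.resize(f[80:300,180:460],None,fx=2.7,fy=2.7,interpolation=cv2.INTER_CUBIC);cv2.imwrite("pics/w8c.png",a)
```

```text
[0.61045107 0.14569479 0.16212057]
274 133 95 94
((615.5221557617188, 146.8509979248047), (89.44764709472656, 89.32592010498047), 3.182271718978882)
```

View pics/w8c.png

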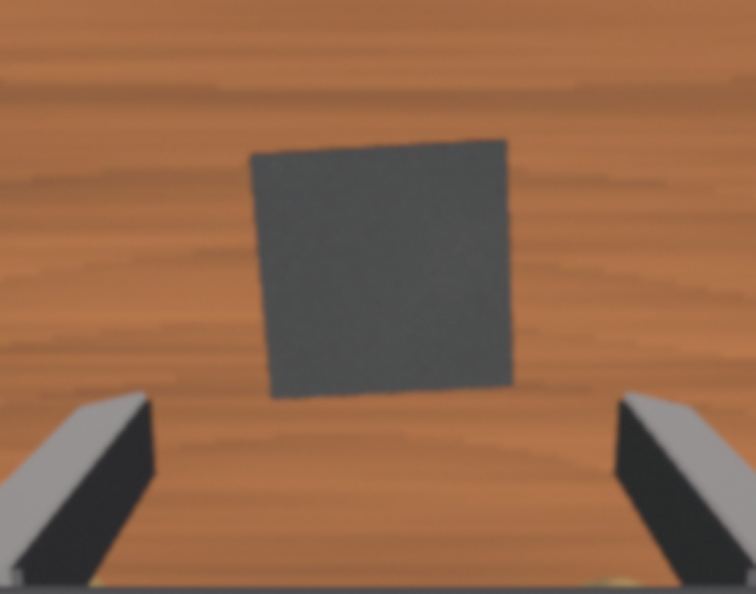

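The pad's corners are at (250,154), (507,139), (513,384) and (272,398), turned about 3°.

Run:
```python
from h import *
import pickle
m=pickle.load(open("w8.pkl","rb"))
c=lambda u,v:((u+.5)/2.7-.5+180,(v+.5)/2.7-.5+80)
B=np.array([w(m,c(*p),.006)for p in((250,154),(507,139),(513,384),(272,398))]);e=np.roll(B,-1,0)-B
print("pad",B.mean(0).round(4),np.linalg.norm(e,axis=1).round(4),((np.degrees(np.arctan2(e[:,1],e[:,0]))+45)%90-45).round(1))
go([.628,-.1135,.026],-np.pi/2)
```

```text
pad [0.6157 0.1465 0.006 ] [0.0908 0.0903 0.0906 0.0906] [3.1 3.  3.3 3.2]
shift [0.606 8.64  4.533] turn [-0.001  0.003 -0.015] (alt 0.02) | q6 1.67 t 31.15
```

apply_moves([
  [0.1,0.6,0,0,0,0,94],
  [0.1,1,0,0,0,0,94],
  [0.1,1,0,0,0,0,94],
  [0.1,1,0,0,0,0,94],
  [0.1,1,0,0,0,0,94],
  [0.1,1,0,0,0,0,94],
  [0,1,0,0,0,0,94],
  [0,1,0.3,0,0,0,94],
], newtons=40)

```text
t: 32.15
tcp_pos: [0.6289, -0.0854, 0.1539]
tcp_rot: [0.001, 1.0, -0.002, 0.001]
force: [1.0, 0.4, 0.1]
width: 0.0942
grip_force: 0.0
```

apply_moves([
  [0,0.7,0.5,0,0,0,94],
  [0,0.37,0.7,0,0,0,94],
  [0,0,0.9,0,0,0,94],
  [0,0,0.7,0,0,0,94],
  [0,0,0.5,0,0,0,94],
  [0,0,0.3,0,0,0,94],
  [0,0,0,0,0,0,94],
  [0,0,0,0,0,0,94],
])

```text
t: 33.15
tcp_pos: [0.6293, -0.1156, 0.046]
tcp_rot: [0.0, 1.0, -0.002, 0.001]
force: [0.3, 0.1, 0.4]
width: 0.0941
grip_force: 0.0
```

Run:
```python
from h import *
go([.628,-.1138,.026],-np.pi/2);print(env.state()['tcp_pos'])
```

```text
shift [-0.044 -0.06   0.665] turn [ 0.004 -0.013 -0.023] (alt 0.02) | q6 1.26 t 33.15
[ 0.62927042 -0.1155936   0.04595034]
```

apply_moves([
  [-0.04,-0.06,0.2,0,0,0,94],
  [0,0,0.3,0,0,0,94],
  [0,0,0.16,0,0,0,94],
  [0,0,0,0,0,0,80],
  [0,0,0,0,0,0,72],
  [0,0,0,0,0,0,68],
  [0,0,0,0,0,0,66],
  [0,0,0,0,0,0,64],
])

```text
t: 34.15
tcp_pos: [0.6273, -0.1139, 0.0254]
tcp_rot: [0.0, 1.0, -0.002, 0.0]
force: [0.3, 0.1, 0.4]
width: 0.0644
grip_force: 0.3
```

apply_moves([
  [0,0,0,0,0,0,60],
  [0,0,0,0,0,0,55],
  [0,0,0,0,0,0,55],
  [0,0,0,0,0,0,55],
])

```text
t: 34.65
tcp_pos: [0.6273, -0.114, 0.0253]
tcp_rot: [0.0, 1.0, -0.002, 0.0]
force: [-0.1, -1.6, 0.7]
width: 0.0637
grip_force: 40.0
```

apply_moves([
  [0,0,-0.1,0,0,0,55],
  [0,0,-0.3,0,0,0,55],
  [0,0,-0.6,0,0,0,55],
  [0,-0.3,-0.7,0,0,0,55],
  [0,-0.6,-0.3,0,0,0,55],
  [-0.1,-0.8,0,0,0,0,55],
  [-0.1,-1,0,0,0,0,55],
  [-0.1,-1,0,0,0,0,55],
])

```text
t: 35.65
tcp_pos: [0.617, 0.0003, 0.0842]
tcp_rot: [-0.0, 1.0, -0.001, -0.001]
force: [0.8, 0.3, -5.5]
width: 0.0631
grip_force: 40.0
```

apply_moves([
  [-0.1,-1,0,0,0,0,55],
  [0,-1,0,0,0,0,55],
  [0,-1,0,0,0,0,55],
  [0,-0.8,0,0,0,0,55],
  [0,-0.6,0,0,0,0,55],
  [0,-0.4,0,0,0,0,55],
  [0,0,0,0,0,0,55],
  [0,0,0,0,0,0,55],
])

```text
t: 36.65
tcp_pos: [0.6161, 0.1407, 0.0851]
tcp_rot: [0.0, 1.0, -0.002, -0.0]
force: [-0.3, -0.2, -7.2]
width: 0.0634
grip_force: 40.0
```

Run:
```python
from h import *
go([.6161,.1458,.0113],np.radians(-86.85));s=env.state();print(s['tcp_pos'],s['force'],s['width'])
```

```text
shift [ 1.000e-03 -1.720e-01  2.458e+00] turn [ 0.004  0.002 -0.422] (alt 0.42) | q6 1.66 t 36.65
[0.61606993 0.14069099 0.08505205] [-0.34380723 -0.23653667 -7.21022862] 0.06343716392461388
```

apply_moves([
  [0,-0.17,0.3,0,0,-0.42,55],
  [0,0,0.6,0,0,0,55],
  [0,0,0.6,0,0,0,55],
  [0,0,0.4,0,0,0,55],
  [0,0,0.25,0,0,0,55],
  [0,0,0.12,0,0,0,55],
  [0,0,0,0,0,0,55],
  [0,0,0,0,0,0,55],
])

```text
t: 37.65
tcp_pos: [0.6168, 0.1466, 0.0178]
tcp_rot: [-0.0, 1.0, 0.028, 0.001]
force: [0.3, -0.3, -6.1]
width: 0.0637
grip_force: 40.0
```

Run:
```python
from h import *
go([.6161,.1458,.0113],np.radians(-86.85));s=env.state();print(s['tcp_pos'],s['force'])
```

```text
shift [-0.025  0.026  0.218] turn [-0.001 -0.011  0.002] (alt -0.0) | q6 1.61 t 37.65
[0.61680703 0.14661136 0.01782969] [ 0.25027905 -0.2602309  -6.12103725]
```

apply_moves([
  [-0.01,0.02,0.05,0,0,0,55],
  [0,0,0.05,0,0,0,55],
  [0,0,0.04,0,0,0,55],
  [0,0,0,0,0,0,55],
  [0,0,0,0,0,0,55],
])

```text
t: 38.28
tcp_pos: [0.6158, 0.1459, 0.0128]
tcp_rot: [0.0, 1.0, 0.028, -0.0]
force: [1.3, -0.0, -5.9]
width: 0.0637
grip_force: 40.0
```

apply_moves([
  [0,0,0.03,0,0,0,55],
  [0,0,0,0,0,0,55],
])

```text
t: 38.52
tcp_pos: [0.6157, 0.1459, 0.0118]
tcp_rot: [0.0, 1.0, 0.028, -0.0]
force: [-0.6, 0.1, -7.2]
width: 0.0637
grip_force: 40.0
```

apply_moves([
  [0,0,0.02,0,0,0,55],
  [0,0,0,0,0,0,55],
])

```text
t: 38.78
tcp_pos: [0.6159, 0.1459, 0.0114]
tcp_rot: [-0.0, 1.0, 0.028, 0.0]
force: [0.3, 1.2, -5.1]
width: 0.0634
grip_force: 40.0
```

apply_moves([
  [0,0,0.02,0,0,0,55],
  [0,0,0,0,0,0,55],
])

```text
t: 39.02
tcp_pos: [0.6159, 0.1459, 0.0114]
tcp_rot: [0.0, 1.0, 0.028, 0.0]
force: [-1.7, 0.6, -1.1]
width: 0.0636
grip_force: 40.0
```

apply_moves([
  [0,0,0.01,0,0,0,62],
  [0,0,0,0,0,0,66],
  [0,0,0,0,0,0,80],
  [0,0,0,0,0,0,94],
  [0,0,0,0,0,0,94],
  [0,0,-0.5,0,0,0,94],
  [0,0,-1,0,0,0,94],
  [0,0,-1,0,0,0,94],
])

```text
t: 40.02
tcp_pos: [0.6161, 0.1459, 0.0872]
tcp_rot: [-0.0, 1.0, 0.028, 0.0]
force: [0.4, -0.2, 0.2]
width: 0.0941
grip_force: 0.0
```

apply_moves([
  [-0.3,0,-1,0,0,0,94],
  [-0.3,0,-1,0,0,0,94],
  [-0.3,0,-1,0,0,0,94],
  [-0.3,0,-1,0,0,0,94],
  [-0.3,0,-1,0,0,0,94],
  [0,0,-1,0,0,0,94],
  [0,0,0,0,0,0,94],
  [0,0,0,0,0,0,94],
])

```text
t: 41.02
tcp_pos: [0.5704, 0.1433, 0.2647]
tcp_rot: [0.0, 1.0, 0.028, -0.001]
force: [-0.7, 0.0, -0.1]
width: 0.0939
grip_force: 0.0
```

Run:
```python
from h import *
import pickle
s=env.state();print(s['tcp_pos'],s['t'])
m=env.camera_model("wrist");f=env.grab_frame("wrist");pickle.dump(m,open("w9.pkl","wb"));cv2.imwrite("pics/w9.png",f)
t=env.grab_frame("top");sc=env.grab_frame("scene")
x,y=pix(m,[.6157,.1467,.02]);x,y=int(x),int(y);print(x,y)
a=cv2.resize(f[max(y-60,0):max(y-60,0)+120,x-60:x+60],(480,480),interpolation=cv2.INTER_CUBIC)
b=cv2.resize(sc[130:310,180:380],(320,288));c=cv2.resize(t[200:260,200:450],(320,77))
r=np.zeros((480,320,3),np.uint8);r[:288]=b;r[290:367]=c
q=cv2.resize(f,None,fx=.28,fy=.28);r[367:367+q.shape[0],:q.shape[1]]=q
cv2.imwrite("pics/w9c.png",np.hstack([a,r]))
```

```text
[0.57038205 0.14333537 0.26471545] 41.025
322 134
```

View pics/w9c.png

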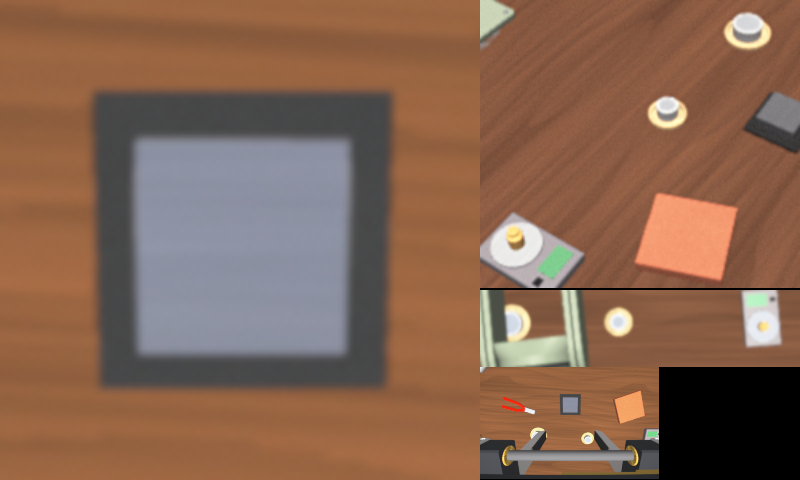

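The block lies flat and square on the pad: its top spans (133–352, 138–356) within the pad at (93–391, 91–388). Both tins sit flat in their holders, the weight stands mid-pan, the board is clear and the pliers haven't moved. I'll check the numbers, then hand in.

Run:
```python
from h import *
import pickle
m=pickle.load(open("w9.pkl","rb"));c=lambda u,v:((u+.5)/4-.5+262,(v+.5)/4-.5+74)
for z,ps in((.026,((134,138),(352,138),(348,355),(138,356))),(.006,((94,93),(391,92),(386,386),(100,388)))):
    B=np.array([w(m,c(*p),z)for p in ps]);e=np.roll(B,-1,0)-B
    C=B.mean(0);print(C.round(4),np.linalg.norm(e,axis=1).round(3),((np.degrees(np.arctan2(e[:,1],e[:,0]))+45)%90-45).round(1))
    if z==.026:D=C
d=np.abs(D-C)[:2].max();print(d)
if d<.0035:print(env.hand_in())
```

```text
[0.6145 0.1466 0.026 ] [0.064 0.064 0.064 0.064] [3.1 3.1 3.4 3.2]
[0.6151 0.1467 0.006 ] [0.09  0.09  0.091 0.091] [3.3 3.5 3.5 3. ]
0.0005962265402426059
the job is handed in; nothing more can be done
None
```

The job is done and handed in at about 41 s: the weight stands mid-pan, both tins are flat in their holders, and the steel block lies square on the pad, about 0.6 mm off centre; the pliers look undisturbed, but I didn't re-check the glass at the end.

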